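Find the concealed catch and open the desk box

ROBOT

A 7-joint arm with a two-finger parallel gripper is mounted at the origin on the work surface; the furniture and walls round the work are solid. World frame = base frame: x ahead of the robot, y to its left, z up, the work surface at z = 0. Lengths are in m, angles in rad, forces in N, time in s.
With the tool pointing down it reaches from about 0.425 to 0.875 m from the base axis. Payload 4.7 kg.
Tool frame: the origin (TCP) lies where the fingers leave the gripper's body, on its centre line; the fingertips stand 70 mm ahead of it and the grasp point (between the pads) lies 51 mm ahead of it; z points along the fingers, y is the line along which they close (so a half turn about z gives the same grasp; the last joint's range is limited). The gripper opens to 87 mm and grips with 3 to 60 N. Pads are 19 mm wide; open, the fingers measure 117 mm over their backs; the gripper's body (75 mm by 190 mm) begins 51 mm behind the grasp point.
Start: joints at [-1.127, 0.321, -0.07, 1.45, 0.023, 1.371, -0.057], TCP at [0.271, 0.591, 0.292] pointing down, gripper open.
Joint ranges: [-2.86, 2.86], [-0.3, 2.09], [-1.38, 1.24], [0.06, 2.45], [-1.56, 4.7], [0.09, 2.05], [-2.69, 2.69]. Speed limits (rad/s): [2.57, 2.57, 3.14, 3.14, 3.14, 3.14, 3.14].

INTERFACE

Orientations are given as a rotation vector (axis times angle).
In Python, from bench import ctrl gives the robot as it stands.
- The arm moves only by the tool drive_tool, never from a script. Its argument "motion" is a list of rows, each a list of 3 entries, a list of its own where there are three numbers: the shift along the tool's x, y, z in cm, then the turn, a rotation vector about the tool's x, y, z in degrees, then the opening, from -1 (shut) to 1 (fully open). In form: [[[x, y, z], [ax, ay, az], claw], ...]. A call has 1 to 12 rows; each row shifts and turns the commanded pose from where the row before left it, along the tool's axes as they then stand; what a row does not reach is not made up. A row lasts 1/8 s, in which the tool goes at most 62.5 mm and 10.7 degrees, less where a joint would pass 70% of its speed; a pose out of reach is approached as far as the arm can. A call with a gripper value outside its range is refused whole. The fingers move at their own pace and stop on an object; "force" is the grip in N (left out, the last holds). Time passes only in rows, so rows that do not move let the fingers close. It gives the time, the measured TCP pose, the force, the opening and the grip force at its end, in the units of the state.
- ctrl.get_state(): the state, without advancing time (a new reading comes with each control period).
- ctrl.get_image(name): name is "scene" or "side" or "wrist"; returns the picture (384x512x3 uint8, red, green, blue); there is no depth.
- ctrl.calibration(name): a dict with "K" (3x3 intrinsics, pixels), "origin" and "attitude" of the camera in the world; the wrist camera has in their place "tool_from_camera" (4x4, takes a point from camera to tool coordinates, whose origin is the TCP and whose axes are the flange's). Camera axes: x right, y up, looking along -z (the intrinsics and any distortion apply to the point x, -y, -z); pixel columns grow to the right and rows downward; lengths in m; the calibration is good to about 2 mm. A picture is of the moment at which its call begins: read the wrist's pose just before it. calibration takes no time and is no camera call.
- ctrl.close_job(): hands the job in; it is judged then, once.
The state is a dict: "time": time; "joint_positions": joint angles; "qd": joint speeds; "joint_torque": joint torques, N m; "position": TCP position; "tool_rot": TCP orientation; "ft_force": force on the tool from outside, world axes, zero at the start; "torque": the same for the moment, N m; "grip_width": opening from 0.0 (shut) to 1.0 (fully open); "grip_force": force on a finger pad.
Only numpy, scipy, OpenCV 4.12 (cv2) and the standard library are available. Lean on these libraries where they do the work, as an engineer would, in place of code of your own. Each camera call takes 0.05 s, during which the arm holds its last target. There are 200 camera calls.

TASK

One of the six equal, flush tiles in the top of the wooden desk box is a concealed catch that gives when pressed: feel across them with the fingertips, press the one that gives until the drawer springs part way out, then reach in behind the drawer's front with a fingertip and draw the drawer fully open. Do it all by pressing and pushing: do not pinch the drawer front or press on its outer face, lift nothing out of the drawer, leave the things round the box where they are, and finish with the drawer left open.

Things in the scene. Friction and masses are not known exactly. Their poses are not given: they have to be found in the camera images.
- box: Fixed dark wooden box, 170 mm (its x) by 230 mm (its y), 60 mm high; origin at the centre of its underside, on the desk; z up. Its -x side is the drawer front.
- box_top (a point): Centre of the box's flat top, 60 mm above the desk; axes as the box's. Flush round it lie six identical square tiles of paler wood, 50 mm wide, centred at x = -26 and +26 mm, y = -52, 0 and +52 mm from here. Five are rigid; one, a different one each time, is the catch and looks like the others.
- catch (a joint): How far the catch tile is pressed down, in m: 0 flush, 0.007 fully down. A spring resists with about 1.5 N at first and 4.5 N fully down; the drawer is let go at 3 to 5 mm. It springs back flush when released. A rigid tile gives less than 1 mm.
- drawer (a joint): How far the drawer is out toward the box's -x side, in m: 0 shut, 0.11 at its stop. Latched until the catch is pressed; then a spring pushes it out to about 0.065 within 2 s. From there it slides with 1 to 3 N and stays where it is left; fully open is within 15 mm of the stop.
- drawer_lip (a point): On the drawer: middle of the top edge of its front board, inner side, 51 mm above the desk, 10 mm behind the outer face; 75 mm in front (-x) of the box's centre when shut. Axes as the box's. Behind it (+x) is the open tray, 190 mm wide, floor 14 mm above the desk. Sprung out 65 mm, some 55 mm of open tray lie between the front board and the box.
- drawer_face: Dark outer facing of the drawer front, 208 mm wide, 43 mm high, no knob; not to be touched. Its origin is not on it: it coincides with the box's origin when shut and moves with the drawer; the face lies 85 mm in front (-x) of this origin.
- usb_stick: Loose black memory stick, 18 x 53 x 8 mm, lying in the back half of the drawer; origin at the centre of its underside. It stays in the drawer.
- eraser: Loose eraser, 21 x 45 x 12 mm, lying in the back half of the drawer; origin at the centre of its underside. It stays in the drawer.
- rubber_stamp: Bystander: upright rubber stamp with a turned handle, 26 x 50 mm, 66 mm high, on the desk beside the box (-y); origin at the centre of its underside.
- binder_clip_1: Bystander: black binder clip, 23 x 32 mm, 34 mm high, on the desk beside the box (+y); origin at the centre of its underside.
- card_holder: Bystander: brass desk wedge (card holder), 48 x 200 mm, 54 mm high, on the desk behind the box (+x); origin at the centre of its underside.

How it is judged:
By the outcome, as a careful person would: the job done as asked, in the order asked, and still so for the second after the job is handed in, with the robot touching nothing.
It also fails if it takes over 64 s, if anything falls off the work surface, if the arm or the gripper's body presses on something with over 40 N, if the wrist force passes 120 N, or if a joint passes its speed limit or range.

## Working session

There is one attempt and no reset: what is moved stays moved. The work goes in short steps, Python scripts to look and compute and a tool call to move; the robot and the scene stay as the last step left them, time stands still between calls to the robot, and variables do not carry over. Pictures are saved under pics/ and viewed, at most 10 in all, crops included, and the job is handed in when it is done.

Besides the shell and the picture viewer there is one more tool, called after "Emit:" as a command line: name --argument value ..., lists and objects as JSON in quotes. drive_tool: Moves the arm, as the interface text tells. Its arguments: {"type":"object","properties":{"motion":{"type":"array","items":{"type":"array"}},"force":{"type":"number"}},"required":["motion"]}

```bash
ls; mkdir -p pics; python3 - <<'E'
from bench import ctrl
import cv2,numpy as np
s=ctrl.get_state(); print({k:np.round(v,4).tolist() for k,v in s.items()})
a=[ctrl.get_image(n) for n in("scene","side")]
for n,i in zip(("scene","side"),a): cv2.imwrite(f"pics/{n}0.png",i[...,::-1])
for n in("scene","side","wrist"): print(n,ctrl.calibration(n))
E
```

```text
pics
{'time': 0.0, 'joint_positions': [-1.1269, 0.3218, -0.0701, 1.4517, 0.0226, 1.3708, -0.0569], 'qd': [-0.0007, 0.0012, -0.0003, -0.0003, -0.0004, 0.0002, -0.001], 'joint_torque': [0.0002, -49.1288, -0.404, -31.2527, -0.0639, 0.0437, 0.0002], 'position': [0.2707, 0.5905, 0.2912], 'tool_rot': [-0.6698, -3.0691, 0.0029], 'ft_force': [0.7554, -0.6782, -0.2842], 'torque': [0.0084, -0.0284, 0.0615], 'grip_force': 0.0, 'grip_width': 0.9995}
scene {'K': array([[383.75539479,   0.        , 257.52733834],
       [  0.        , 383.75539479, 189.69837447],
       [  0.        ,   0.        ,   1.        ]]), 'origin': array([ 0.17960975, -0.28990595,  0.72045067]), 'attitude': array([ 0.66445071, -0.37292637, -0.92259735])}
side {'K': array([[383.21196307,   0.        , 253.57503335],
       [  0.        , 383.21196307, 189.6077163 ],
       [  0.        ,   0.        ,   1.        ]]), 'origin': array([0.35739572, 0.55441363, 0.63623679]), 'attitude': array([ 0.27758154, -1.07112282, -2.39334386])}
wrist {'K': array([[271.40618502,   0.        , 253.01726887],
       [  0.        , 271.40618502, 190.98255744],
       [  0.        ,   0.        ,   1.        ]]), 'tool_from_camera': array([[ 1.93831870e-05,  9.68492022e-01,  2.49044579e-01,
         6.82606126e-02],
       [ 9.99999274e-01, -3.18931379e-04,  1.16243977e-03,
        -3.72470937e-04],
       [ 1.20524178e-03,  2.49044376e-01, -9.68491325e-01,
        -9.28358779e-02],
       [ 0.00000000e+00,  0.00000000e+00,  0.00000000e+00,
         1.00000000e+00]])}
```

View pics/scene0.png

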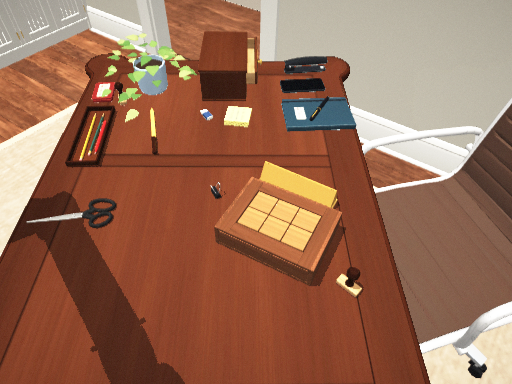

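View pics/side0.png

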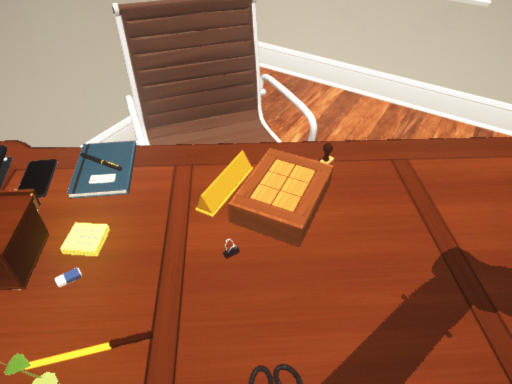

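The scene view shows the box with its tile patch centred at about (278,220), the stamp at (350,285), the clip at (216,190) and the brass wedge at (298,185). The side view shows the tiles at about (285,185). The drawer front faces the near side, away from the wedge.

```bash
cat > h.py <<'E'
from bench import ctrl
import cv2,numpy as np
from scipy.spatial.transform import Rotation as R
def cam(n,s=None):
    c=ctrl.calibration(n)
    if n!="wrist": return c["K"],R.from_rotvec(c["attitude"]).as_matrix(),np.array(c["origin"])
    T=c["tool_from_camera"]; Rt=R.from_rotvec(s["tool_rot"]).as_matrix()
    return c["K"],Rt@T[:3,:3],Rt@T[:3,3]+s["position"]
def ray(px,n,z,s=None):
    K,A,o=cam(n,s); px=np.atleast_2d(px).astype(float)
    d=np.c_[(px[:,0]-K[0,2])/K[0,0],-(px[:,1]-K[1,2])/K[1,1],-np.ones(len(px))]@A.T
    return o+d*((z-o[2])/d[:,2])[:,None]
def tiles(im,n,seed,s=None):
    h=cv2.cvtColor(im,cv2.COLOR_RGB2HSV)
    m=((h[...,2]>165)&(h[...,0]>8)&(h[...,0]<30)).astype(np.uint8)
    m=cv2.morphologyEx(m,cv2.MORPH_CLOSE,np.ones((3,3)))
    k,l,st,_=cv2.connectedComponentsWithStats(m,connectivity=4)
    b=(l==l[seed[1],seed[0]]).astype(np.uint8)
    c=max(cv2.findContours(b,cv2.RETR_EXTERNAL,cv2.CHAIN_APPROX_NONE)[0],key=cv2.contourArea)[:,0]
    return c,ray(c,n,0.06,s)
E
python3 - <<'E'
from h import *
for n,seed in(("scene",(270,215)),("side",(285,178))):
    im=cv2.imread(f"pics/{n}0.png")[...,::-1].copy()
    print(im[seed[1],seed[0]])
    c,p=tiles(im,n,seed); r=cv2.minAreaRect((p[:,:2]*1000).astype(np.float32))
    print(n,c.min(0),c.max(0),r,cv2.boxPoints(r).round(1).tolist())
print(ray([350,290],"scene",0),ray([216,194],"scene",0))
s=ctrl.get_state();print(R.from_rotvec(s["tool_rot"]).as_matrix().round(3))
E
```

```text
[187 125  72]
scene [215 161] [341 270] ((663.848388671875, -32.488037109375), (238.86026000976562, 260.0118103027344), 6.4885735511779785) [[530.5, 83.19999694824219], [559.9000244140625, -175.1999969482422], [797.2000122070312, -148.1999969482422], [767.7999877929688, 110.19999694824219]]
[250 186  84]
side [187 148] [334 249] ((679.2942504882812, 7.4695892333984375), (272.58453369140625, 408.2268371582031), 6.394167423248291) [[521.0999755859375, 195.10000610351562], [566.5999755859375, -210.60000610351562], [837.5, -180.1999969482422], [792.0, 225.5]]
[[ 0.60410651 -0.24781167  0.        ]] [[0.65291891 0.14027578 0.        ]]
[[-0.909  0.417 -0.001]
 [ 0.417  0.909 -0.002]
 [-0.    -0.002 -1.   ]]
```

```bash
sed -i 's/h\[...,2\]>165/(im[...,0]>205)\&(im[...,1]>145)/' h.py
sed -i 's/np.ones((3,3))/np.ones((3,3),np.uint8)/' h.py
python3 - <<'E'
from h import *
for n,seed in(("scene",(278,212)),("side",(285,178))):
    im=cv2.imread(f"pics/{n}0.png")[...,::-1].copy()
    print(im[seed[1]-14:seed[1]+40:6,seed[0]].tolist())
    c,p=tiles(im,n,seed); r=cv2.minAreaRect((p[:,:2]*1000).astype(np.float32))
    print(n,c.min(0),c.max(0),r,cv2.boxPoints(r).round(1).tolist())
E
```

```text
[[111, 64, 44], [252, 207, 122], [251, 205, 122], [252, 210, 122], [254, 226, 136], [252, 207, 121], [252, 205, 119], [173, 114, 63], [191, 113, 70]]
scene [238 191] [320 250] ((636.081787109375, -51.9755859375), (101.51797485351562, 152.9359893798828), 6.427958011627197) [[577.0999755859375, 18.299999237060547], [594.2000122070312, -133.60000610351562], [695.0999755859375, -122.30000305175781], [678.0, 29.700000762939453]]
[[252, 192, 85], [252, 192, 85], [248, 179, 80], [236, 153, 68], [254, 213, 95], [253, 202, 90], [253, 197, 88], [252, 194, 87], [197, 105, 55]]
side [250 159] [314 211] ((634.1533813476562, -52.952125549316406), (101.21233367919922, 154.5647430419922), 6.42110013961792) [[575.2000122070312, 18.200000762939453], [592.5, -135.39999389648438], [693.0999755859375, -124.0999984741211], [675.7999877929688, 29.5]]
```

Emit:
drive_tool --motion '[[[-2.5,-1.8,0],[0,0,0],-1],[[-5,-3.6,0],[0,0,0],-1],[[-5,-3.6,0],[0,0,0],-1],[[-5,-3.6,0],[0,0,0],-1],[[-5,-3.6,0],[0,0,0],-1],[[-5,-3.6,0],[0,0,0],-1],[[-5,-3.6,0],[0,0,0],-1],[[-5,-3.6,0],[0,0,0],-1],[[-5,-3.6,0],[0,0,0],-1],[[-5,-3.6,0],[0,0,0],-1],[[-5,-3.6,0],[0,0,0],-1],[[-5,-3.6,0],[0,0,0],-1]]' --force 10

```text
time: 1.6
position: [0.6216, -0.0266, 0.292]
tool_rot: [-0.669, -3.069, -0.0]
ft_force: [0.8, 0.6, 0.2]
grip_width: 0.005
grip_force: 0.0
```

Emit:
drive_tool --motion '[[[0,0,3],[0,0,-7.8],-1],[[0,0,3],[0,0,-7.8],-1],[[0,0,3],[0,0,-7.8],-1],[[0,0,3],[0,0,-7.6],-1],[[0,0,0],[0,0,0],-1],[[0,0,0],[0,0,0],-1]]'

```text
time: 2.35
position: [0.6216, -0.0252, 0.1732]
tool_rot: [-0.171, 3.136, -0.0]
ft_force: [-0.3, 0.0, 0.9]
grip_width: 0.004
grip_force: 0.0
```

```bash
cat >> h.py <<'E'
C=np.array([.635,-.0525,.06]); yaw=np.deg2rad(6.42)
B=R.from_euler("z",yaw).as_matrix()
def where():
    s=ctrl.get_state(); T=R.from_rotvec(s["tool_rot"]).as_matrix(); tip=s["position"]+.07*T[:,2]
    b=(tip-C)@B
    print("t",round(s["time"],2),"tip in box_top mm",(b*1000).round(1),"F",np.round(s["ft_force"],2),"grip",round(s["grip_width"],2))
    print("yaw err deg",(R.from_matrix(T.T@B@np.diag([-1.,1,-1])).as_rotvec(True)).round(2),"qd",np.abs(s["qd"]).max().round(3))
    for x in(-26,26):
        for y in(-52,0,52): print((x,y),"shift tool cm",((B@([x,y,0]-b*1000)/10)@T).round(2))
    return s,T,b
if __name__=="__main__": where()
E
python3 h.py; python3 - <<'E'
from h import *
s=ctrl.get_state(); im=ctrl.get_image("wrist"); cv2.imwrite("pics/w1.png",im[...,::-1])
print(s["joint_positions"])
E
```

```text
t 2.35 tip in box_top mm [-10.2  28.7  43.2] F [-0.29  0.    0.87] grip 0.0
yaw err deg [-0.01  0.07 -0.18] qd 0.016
(-26, -52) shift tool cm [ 1.56 -8.07  4.32]
(-26, 0) shift tool cm [ 1.58 -2.87  4.32]
(-26, 52) shift tool cm [1.59 2.33 4.32]
(26, -52) shift tool cm [-3.64 -8.05  4.33]
(26, 0) shift tool cm [-3.62 -2.85  4.33]
(26, 52) shift tool cm [-3.61  2.35  4.33]
[-0.28553849  0.35214191  0.34650691  1.67924579 -0.12982035  1.13166348
  1.77627296]
```

View pics/w1.png

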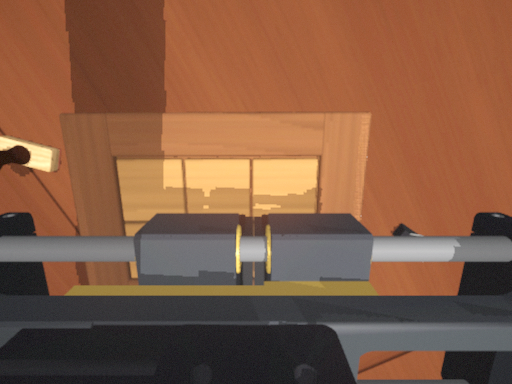

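The wrist view shows the drawer-front edge of the box at row ~120, tiles in rows 155–280 (columns 120–320) partly behind the shut fingers. The clip is at the right (405,232) and the stamp at the left (25,155), as expected.

Emit:
drive_tool --motion '[[[1.6,2.3,2],[0,0,-0.2],-1],[[0,0,2],[0,0,0],-1],[[0,0,0.2],[0,0,0],-1],[[0,0,0.1],[0,0,0],-1],[[0,0,0.1],[0,0,0],-1],[[0,0,0.1],[0,0,0],-1],[[0,0,0.1],[0,0,0],-1],[[0,0,0],[0,0,0],-1],[[0,0,0],[0,0,0],-1]]'

```text
time: 3.52
position: [0.6033, -0.0048, 0.1301]
tool_rot: [-0.178, 3.135, 0.001]
ft_force: [-7.6, 0.7, 17.5]
grip_width: 0.005
grip_force: 9.0
```

```bash
python3 h.py | head -2
```

```text
t 3.52 tip in box_top mm [-26.   51.    0.1] F [-7.64  0.66 17.54] grip 0.01
yaw err deg [0.04 0.08 0.08] qd 0.002
```

Emit:
drive_tool --motion '[[[0,0,-1.0],[0,0,0],-1],[[0,-5.1,0],[0,0,0],-1],[[0,0,0],[0,0,0],-1],[[0,0,0.6],[0,0,0],-1],[[0,0,0.1],[0,0,0],-1],[[0,0,0.1],[0,0,0],-1],[[0,0,0.1],[0,0,0],-1],[[0,0,0.05],[0,0,0],-1],[[0,0,0],[0,0,0],-1]]'

```text
time: 4.65
position: [0.6091, -0.055, 0.1301]
tool_rot: [-0.181, 3.135, -0.001]
ft_force: [-6.7, -2.2, 18.8]
grip_width: 0.003
grip_force: 9.6
```

```bash
python3 h.py | head -2
```

```text
t 4.65 tip in box_top mm [-25.9   0.3   0.1] F [-6.74 -2.15 18.85] grip 0.0
yaw err deg [-0.04  0.08  0.2 ] qd 0.002
```

Emit:
drive_tool --motion '[[[0,0,-1.0],[0,0,0],-1],[[0,-5.2,0],[0,0,0],-1],[[0,0,0],[0,0,0],-1],[[0,0,0.6],[0,0,0],-1],[[0,0,0.1],[0,0,0],-1],[[0,0,0.1],[0,0,0],-1],[[0,0,0.1],[0,0,0],-1],[[0,0,0],[0,0,0],-1],[[0,0,0],[0,0,0],-1]]'

```text
time: 5.78
position: [0.6147, -0.1053, 0.1301]
tool_rot: [-0.183, 3.136, 0.001]
ft_force: [-6.6, -0.3, 14.8]
grip_width: 0.005
grip_force: 8.0
```

```bash
python3 h.py | head -2
```

```text
t 5.78 tip in box_top mm [-26.  -50.1   0.1] F [-6.61 -0.25 14.84] grip 0.0
yaw err deg [0.02 0.04 0.27] qd 0.001
```

Rigid. Next (26,-52).

Emit:
drive_tool --motion '[[[0,0,-1.0],[0,0,0.3],-1],[[-5.2,-0.2,0],[0,0,0],-1],[[0,0,0],[0,0,0],-1],[[0,0,0.6],[0,0,0],-1],[[0,0,0.1],[0,0,0],-1],[[0,0,0.1],[0,0,0],-1],[[0,0,0.1],[0,0,0],-1],[[0,0,0],[0,0,0],-1],[[0,0,0],[0,0,0],-1]]'

```text
time: 6.9
position: [0.6655, -0.1022, 0.1302]
tool_rot: [0.172, -3.136, -0.002]
ft_force: [-4.0, 2.2, 7.3]
grip_width: 0.005
grip_force: 3.9
```

```bash
python3 h.py | head -2
```

```text
t 6.9 tip in box_top mm [ 24.7 -52.7   0.2] F [-3.99  2.2   7.33] grip 0.01
yaw err deg [ 0.09 -0.04 -0.15] qd 0.003
```

Emit:
drive_tool --motion '[[[0,0,-1.0],[0,0,0],-1],[[0,5.2,0],[0,0,0],-1],[[0,0,0],[0,0,0],-1],[[0,0,0.7],[0,0,0],-1],[[0,0,0.1],[0,0,0],-1],[[0,0,0.1],[0,0,0],-1],[[0,0,0.1],[0,0,0],-1],[[0,0,0],[0,0,0],-1],[[0,0,0],[0,0,0],-1]]'

```text
time: 8.02
position: [0.6601, -0.0524, 0.1302]
tool_rot: [0.169, -3.136, 0.0]
ft_force: [-5.0, 0.4, 9.2]
grip_width: 0.004
grip_force: 4.5
```

```bash
python3 h.py | head -2
```

```text
t 8.03 tip in box_top mm [24.9 -2.7  0.2] F [-4.99  0.38  9.21] grip 0.0
yaw err deg [-0.01 -0.06 -0.25] qd 0.001
```

Rigid. The last is (26,52): feel it, then press on.

Emit:
drive_tool --motion '[[[0,0,-1.0],[0,0,-0.2],-1],[[0,5.4,0],[0,0,0],-1],[[0,0,0],[0,0,0],-1],[[0,0,0.7],[0,0,0],-1],[[0,0,0.1],[0,0,0],-1],[[0,0,0.1],[0,0,0],-1],[[0,0,0.1],[0,0,0],-1],[[0,0,0],[0,0,0],-1],[[0,0,0],[0,0,0],-1]]'

```text
time: 9.15
position: [0.6548, 0.0027, 0.1289]
tool_rot: [-0.177, 3.136, 0.0]
ft_force: [0.2, -1.0, 1.3]
grip_width: 0.007
grip_force: 0.6
```

```bash
python3 h.py | head -2
```

```text
t 9.15 tip in box_top mm [25.9 52.6 -1.1] F [ 0.23 -0.97  1.26] grip 0.01
yaw err deg [-0.    0.04  0.05] qd 0.003
```

Emit:
drive_tool --motion '[[[0,0,0.1],[0,0,0],-1],[[0,0,0.1],[0,0,0],-1],[[0,0,0.1],[0,0,0],-1],[[0,0,0.1],[0,0,0],-1],[[0,0,0.1],[0,0,0],-1],[[0,0,0.05],[0,0,0],-1],[[0,0,0],[0,0,0],-1],[[0,0,0],[0,0,0],-1],[[0,0,0],[0,0,0],-1],[[0,0,0],[0,0,0],-1]]'

```text
time: 10.4
position: [0.6548, 0.0028, 0.1234]
tool_rot: [-0.177, 3.136, -0.0]
ft_force: [1.5, -1.3, 4.7]
grip_width: 0.004
grip_force: 2.2
```

```bash
python3 h.py | head -2
```

```text
t 10.4 tip in box_top mm [25.9 52.7 -6.6] F [ 1.5  -1.28  4.68] grip 0.0
yaw err deg [-0.    0.04  0.06] qd 0.002
```

Emit:
drive_tool --motion '[[[0,0,-1],[0,0,0],-1],[[0,0,-4],[0,0,0],-1],[[0,0,-4],[0,0,0],-1],[[0,0,0],[0,0,0],-1],[[0,0,0],[0,0,0],-1],[[0,0,0],[0,0,0],-1],[[0,0,0],[0,0,0],-1],[[0,0,0],[0,0,0],-1],[[0,0,0],[0,0,0],-1]]'

```text
time: 11.52
position: [0.6545, 0.0027, 0.213]
tool_rot: [0.177, -3.136, -0.0]
ft_force: [-0.1, -0.1, -0.7]
grip_width: 0.003
grip_force: 0.0
```

```bash
python3 h.py | head -2; python3 - <<'E'
from h import *
s=ctrl.get_state(); w=ctrl.get_image("wrist"); a=ctrl.get_image("scene")
cv2.imwrite("pics/w2.png",w[...,::-1]);cv2.imwrite("pics/scene2.png",a[...,::-1])
cv2.imwrite("pics/sc2.png",cv2.resize(a[150:310,180:380,::-1],None,fx=4,fy=3.75)[:600,:800])
E
```

```text
t 11.53 tip in box_top mm [25.5 52.7 83. ] F [-0.11 -0.13 -0.69] grip 0.0
yaw err deg [ 0.   -0.02  0.05] qd 0.004
```

View pics/sc2.png

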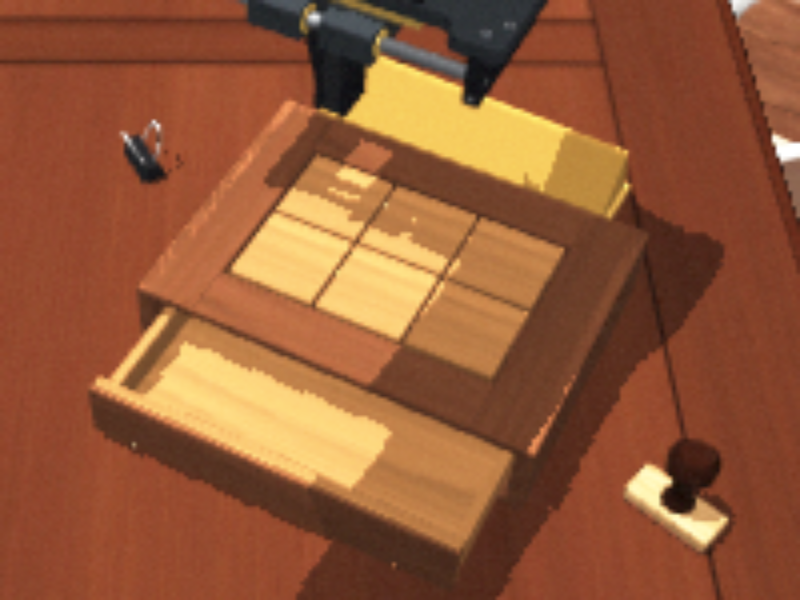

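View pics/w2.png

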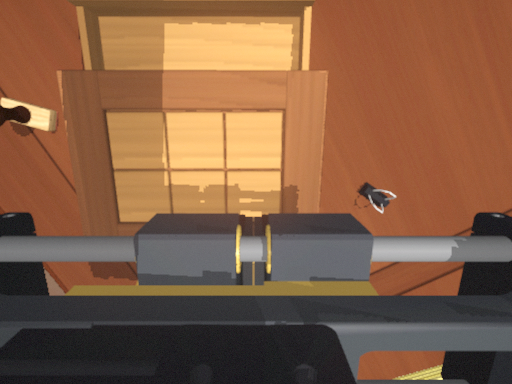

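The crop shows the drawer sprung out with an open empty front tray, and clip, stamp and wedge in place. In the wrist view the lip's inner edge is near row 13, the box edge at row 71 (cols 90–310).

```bash
python3 - <<'E'
from h import *
s=ctrl.get_state(); w=cv2.imread("pics/w2.png")
print(w[2:24:2,200,::-1].tolist())
for px,z in(([200,13],.051),([200,71],.06)): print((ray([px],"wrist",z,s)-C)@B*1000)
T=R.from_rotvec(s["tool_rot"]).as_matrix(); b=(s["position"]+.07*T[:,2]-C)@B
for t in([-.112,0,.03],[-.112,0,-.028],[-.173,0,-.028]): print(((B@(np.array(t)-b))@T*100).round(2))
E
```

```text
[[128, 88, 54], [129, 86, 49], [131, 92, 52], [133, 91, 54], [124, 80, 48], [129, 86, 53], [132, 84, 52], [161, 112, 67], [189, 136, 80], [189, 135, 80], [196, 140, 82]]
[[-129.92898029    8.22520218   -9.        ]]
[[-83.76236289   7.73912749   0.        ]]
[13.76 -5.26  5.32]
[13.76 -5.26 11.12]
[19.86 -5.25 11.12]
```

Emit:
drive_tool --motion '[[[4.6,-1.8,0],[0,0,0],-1],[[4.6,-1.8,0],[0,0,0],-1],[[4.6,-1.7,0],[0,0,0],-1],[[0,0,2],[0,0,0],-1],[[0,0,2.5],[0,0,0],-1],[[0,0,2.5],[0,0,0],-1],[[0,0,2],[0,0,0],-1],[[0,0,1.2],[0,0,0],-1],[[0,0,0.9],[0,0,0],-1],[[0,0,0],[0,0,0],-1],[[0,0,0],[0,0,0],-1]]'

```text
time: 13.0
position: [0.5239, -0.0655, 0.1029]
tool_rot: [-0.177, 3.135, 0.0]
ft_force: [0.0, 0.1, 0.4]
grip_width: 0.005
grip_force: 0.0
```

```bash
python3 h.py | head -2
```

```text
t 13.0 tip in box_top mm [-111.7   -0.5  -27.1] F [0.02 0.14 0.4 ] grip 0.01
yaw err deg [-0.    0.07  0.05] qd 0.005
```

Emit:
drive_tool --motion '[[[0.7,0,0],[0,0,0],-1],[[0.7,0,0],[0,0,0],-1],[[0.4,0,0],[0,0,0],-1],[[0.4,0,0],[0,0,0],-1],[[0.4,0,0],[0,0,0],-1],[[0.4,0,0],[0,0,0],-1],[[0.4,0,0],[0,0,0],-1],[[0.4,0,0],[0,0,0],-1],[[0.4,0,0],[0,0,0],-1],[[0,0,0],[0,0,0],-1]]'

```text
time: 14.25
position: [0.4811, -0.0702, 0.1021]
tool_rot: [0.177, -3.136, -0.0]
ft_force: [0.4, 0.2, -0.2]
grip_width: 0.005
grip_force: 0.0
```

```bash
python3 h.py | head -2
```

```text
t 14.25 tip in box_top mm [-154.9   -0.4  -27.9] F [ 0.42  0.22 -0.24] grip 0.0
yaw err deg [ 0.02 -0.04  0.05] qd 0.007
```

Emit:
drive_tool --motion '[[[0.3,0,0],[0,0,0],-1],[[0.3,0,0],[0,0,0],-1],[[0.3,0,0],[0,0,0],-1],[[0.3,0,0],[0,0,0],-1],[[0.3,0,0],[0,0,0],-1],[[0.2,0,0],[0,0,0],-1],[[0.2,0,0],[0,0,0],-1]]'

```text
time: 15.12
position: [0.4628, -0.0723, 0.1023]
tool_rot: [-0.177, 3.136, 0.0]
ft_force: [1.2, 1.2, -1.0]
grip_width: 0.007
grip_force: 1.5
```

```bash
python3 h.py | head -2; python3 - <<'E'
from h import *
a=ctrl.get_image("scene")
cv2.imwrite("pics/sc3.png",cv2.resize(a[150:310,180:380,::-1],None,fx=4,fy=3.75)[:600,:800])
E
```

```text
t 15.12 tip in box_top mm [-173.4   -0.5  -27.7] F [ 1.25  1.17 -1.01] grip 0.01
yaw err deg [0.   0.02 0.06] qd 0.032
```

View pics/sc3.png

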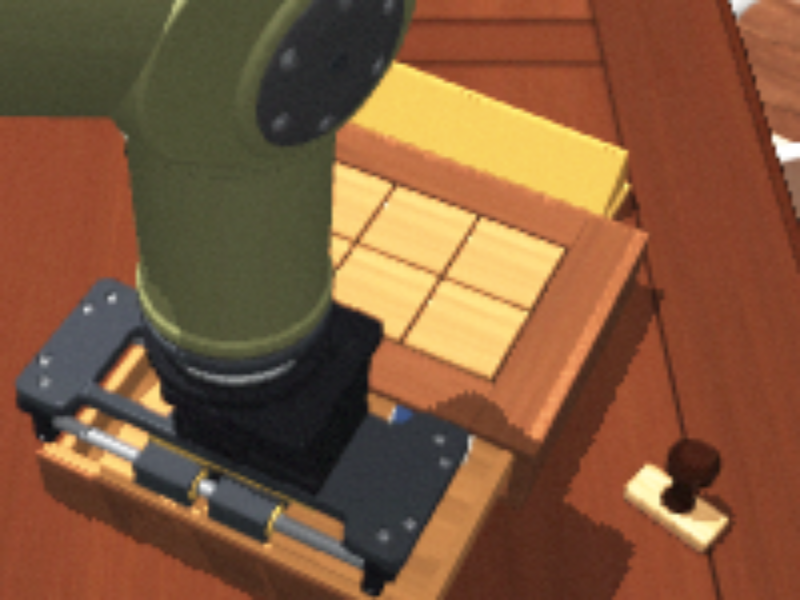

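The crop shows the drawer well out with its left corner at about (40,450), the blue eraser sleeve visible at (400,415), and the stamp and wedge unmoved. I'll back off, lift clear and check.

Emit:
drive_tool --motion '[[[-0.3,0,0],[0,0,0],-1],[[-0.4,0,0],[0,0,0],-1],[[0,0,-2],[0,0,0],-1],[[0,0,-3],[0,0,0],-1],[[0,0,-5],[0,0,0],-1],[[0,0,-5],[0,0,0],-1],[[-5,0,-2],[0,0,0],-1],[[-5,0,0],[0,0,0],-1],[[-5,0,0],[0,0,0],-1],[[-5,0,0],[0,0,0],-1],[[0,0,0],[0,0,0],-1],[[0,0,0],[0,0,0],-1]]'

```text
time: 16.68
position: [0.668, -0.0494, 0.2715]
tool_rot: [0.177, -3.135, 0.001]
ft_force: [-0.5, -0.1, -0.3]
grip_width: 0.007
grip_force: 0.0
```

```bash
python3 h.py | head -2; python3 - <<'E'
from h import *
a=ctrl.get_image("scene"); cv2.imwrite("pics/scene4.png",a[...,::-1])
cv2.imwrite("pics/sc4.png",cv2.resize(a[150:310,180:380,::-1],None,fx=4,fy=3.75)[:600,:800])
E
```

```text
t 16.68 tip in box_top mm [ 33.   -0.6 141.5] F [-0.53 -0.11 -0.26] grip 0.01
yaw err deg [-0.03 -0.11  0.04] qd 0.038
```

View pics/sc4.png

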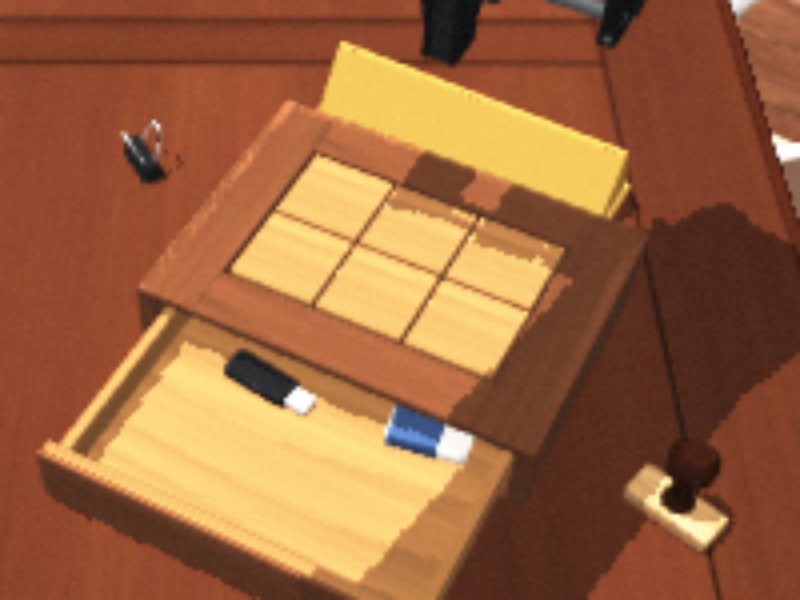

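The crop shows the drawer far out, with the memory stick (270,380) and eraser (428,435) inside. The clip, stamp and wedge are unmoved. I'll measure the opening from the front's outer corner.

```bash
python3 - <<'E'
from h import *
for x,y in((92,382),(38,449)): print((ray([180+x/4,150+y/3.75],"scene",.051)-C)@B*1000)
E
```

```text
[[-144.0616126   103.00373276   -9.        ]]
[[-191.40567434  103.64588991   -9.        ]]
```

```bash
python3 -c "
from bench import ctrl
print(ctrl.close_job())"
```

```text
the job is handed in; nothing more can be done
None
```

The catch was the tile at (+26, +52) mm; I pressed it, the drawer sprang out, and I drew it open from behind its front to about 107 mm of its 110 mm travel. The arm is clear and the job was handed in at about 17 s.

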